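Load the autosampler's carousel stack in run order

ROBOT

A 7-joint arm with a two-finger parallel gripper is mounted at the origin on the work surface. World frame = base frame: x ahead of the robot, y to its left, z up, the work surface at z = 0. Lengths are in m, angles in degrees, forces in N, time in s.
With the tool pointing down it reaches from about 0.425 to 0.875 m from the base axis. Payload 4.7 kg.
Tool frame: the origin (TCP) lies between the finger pads; the fingertips stand 14 mm ahead of it and the grasp point (between the pads) lies 5 mm behind it (env.tip_reach is the distance from the TCP to the fingertips, in m); z points along the fingers, y is the direction in which the jaws open and shut (so a half turn about z gives the same grasp; the last joint's range is limited). The gripper opens to 87 mm and grips with 3 to 60 N. Pads are 19 mm wide; open, the fingers measure 117 mm over their backs; the gripper's body (75 mm by 190 mm) begins 51 mm behind the grasp point.
Start: joints at [65.839, 18.392, -4.016, 83.108, 1.295, 78.541, -3.26], TCP at [0.274, -0.589, 0.237] pointing down, gripper open.
Joint ranges: [-163.93, 163.93], [-17.29, 119.83], [-79.2, 71.16], [3.27, 140.29], [-89.18, 269.18], [5.43, 117.66], [-154.24, 154.24]. Speed limits (degrees/s): [147.25, 147.25, 180, 180, 180, 180, 180].

INTERFACE

Orientations are given as [roll, pitch, yaw] about the fixed x, y, z axes, in that order (R = Rz(yaw) Ry(pitch) Rx(roll)).
In Python, from cell import env gives the robot as it stands. The module is installed in compiled form; this text tells all that it offers.
- The arm moves only by the shell command python3 -m pendant 'ROWS' [FORCE]. ROWS is JSON, a list of rows, each an object of numbers: "rx", "ry", "rz": the turn, a rotation vector about the tool's x, y, z in degrees; "tx", "ty", "tz": the shift along the tool's x, y, z in mm; "jaw": the finger opening in mm, from 0 to 87. In form: [{"rx": .., "ry": .., "rz": .., "tx": .., "ty": .., "tz": .., "jaw": ..}, ...]. A call has 1 to 20 rows; each row shifts and turns the commanded pose from where the row before left it, along the tool's axes as they then stand; what a row does not reach is not made up. A row lasts 1/12 s, in which the tool goes at most 41.7 mm and 7.16 degrees, less where a joint would pass 70% of its speed; a pose out of reach is approached as far as the arm can. A call with a gripper value outside its range is refused whole. The fingers move at their own pace and stop on an object; FORCE is the grip in N (left out, the last holds). Time passes only in rows, so rows that do not move let the fingers close. It gives the time, the measured TCP pose, the force and the opening at its end, in the units of the state.
- env.get_obs(): the state, without advancing time (a new reading comes with each control period).
- env.read_camera(name): name is "side" or "top"; returns a dict with "img" (480x640x3 uint8, red, green, blue), "range_z" (480x640 float32, m along the optical axis (not along the pixel's ray), 0 where there is no reading), "vertical_fov" (degrees; the focal length in pixels is half the picture's height over the tangent of half this angle, whatever the lens; pixels are square), "cx", "cy" (the principal point, pixels), "world_to_cam" (4x4, takes a point from world to camera coordinates). Camera axes: x right, y up, looking along -z (the intrinsics and any distortion apply to the point x, -y, -z); pixel columns grow to the right and rows downward; lengths in m; the calibration is good to about 2 mm. A picture is of the moment at which its call begins.
- env.sign_off(): hands the job in, once; it reports no verdict.
The state is a dict: "time_s": time; "qpos": joint angles; "joint_velocities": joint speeds; "effort": joint torques, N m; "tool_pos": TCP position; "tool_rot": TCP orientation; "force": force on the tool from outside, world axes, zero at the start; "wrist_torque": the same for the moment, N m; "grip_width": finger opening in m.
Only numpy, scipy, OpenCV 4.12 (cv2) and the standard library are available. Lean on these libraries where they do the work, as an engineer would, in place of code of your own. Each camera call takes 0.05 s, during which the arm holds its last target.

TASK

Load the autosampler dock for tonight's run: one at a time, stack the vial carousels in the grey dock with blue at the bottom, yellow on it and red on top, then close the stack with the steel cover, each nested fully home in the one below. Keep them upright and set them down rather than dropping them; leave the green carousel, the amber bottle and the white jar where they are.

Things in the scene. Friction and masses are not known exactly. Their poses are not given: they have to be found in the camera images.
- dock: Loading dock of the autosampler: fixed low grey square plate, 100 x 100 mm, 14 mm high, dark screws at its corners and a black-floored round pocket in its middle, 50 mm across and 9 mm deep. The only target on the bench. Origin: centre of its underside on the bench, z up; it stands in any of the places, turned a little.
- dock_floor (a point): Centre of the floor of the dock's pocket, 5 mm above the bench. A seated carousel rests with its shoulder on the plate, its origin about 1 mm above this point (6 mm above the bench).
- car_blue: Carousel: round white pot 56 mm across, 48 mm high, blue band, seven blue vial caps in its open top, 12 mm below the rim; 120 g. Stands on a grey foot 45 mm across (tapering to 38), 8 mm high; straight 56 mm wall above. The open top (50 mm) takes the next foot; the shoulder then rests on the rim: stacked origins are 40 mm apart. Origin: centre of the foot's underside, z up; yaw free.
- car_yellow: Carousel: round white pot 56 mm across, 48 mm high, yellow band, seven yellow vial caps in its open top, 12 mm below the rim; 120 g. Stands on a grey foot 45 mm across (tapering to 38), 8 mm high; straight 56 mm wall above. The open top (50 mm) takes the next foot; the shoulder then rests on the rim: stacked origins are 40 mm apart. Origin: centre of the foot's underside, z up; yaw free.
- car_red: Carousel: round white pot 56 mm across, 48 mm high, red band, seven red vial caps in its open top, 12 mm below the rim; 120 g. Stands on a grey foot 45 mm across (tapering to 38), 8 mm high; straight 56 mm wall above. The open top (50 mm) takes the next foot; the shoulder then rests on the rim: stacked origins are 40 mm apart. Origin: centre of the foot's underside, z up; yaw free.
- cover: Cover: round steel disc, 56 mm across and 5 mm thick, with a black upright knob in the middle, 20 mm across and 25 mm high (from 13 to 38 mm above the origin), and the same grey tapering foot below, 45 mm across and 8 mm high, on which it stands; 80 g. Origin: centre of the underside of the foot, z up.
- car_green: Bystander, leave alone: a carousel just like the others (56 mm across, 48 mm high) with green caps and a green band. Origin: centre of the foot's underside, z up.
- bottle: Bystander, leave alone: amber bottle with a blue cap, 54 mm across, 105 mm high, standing on the bench. Origin: centre of its underside, z up.
- jar: Bystander, leave alone: white jar with a black cap, 48 mm across, 60 mm high, standing on the bench. Origin: centre of its underside, z up.
Things that resemble listed ones, but are neither listed nor needed, are in the scene too. Leave any purple look-alike of the car_blue alone.

How it is judged (in metres and radians):
On the way, in this order (a step that is already met when the one before it is completed fails the run):
1. the blue carousel sits fully down in the dock (horizontal distance between car_blue and dock_floor below 0.006 m and z of car_blue in the frame of dock_floor between -0.002 and 0.004 m and angle between car_blue's own z axis and vertical below 0.08 rad and contact force between the fingers and car_blue below 0.05 N), for 0.2 s.
2. the yellow carousel sits fully down on the blue one (horizontal distance between car_yellow and car_blue below 0.006 m and z of car_yellow in the frame of car_blue between 0.037 and 0.043 m and angle between car_yellow's own z axis and vertical below 0.08 rad and contact force between the fingers and car_yellow below 0.05 N), for 0.2 s.
3. the red carousel sits fully down on the yellow one (horizontal distance between car_red and car_yellow below 0.006 m and z of car_red in the frame of car_yellow between 0.037 and 0.043 m and angle between car_red's own z axis and vertical below 0.08 rad and contact force between the fingers and car_red below 0.05 N), for 0.2 s.
4. the cover sits fully down on the red carousel (horizontal distance between cover and car_red below 0.006 m and z of cover in the frame of car_red between 0.037 and 0.043 m and angle between cover's own z axis and vertical below 0.08 rad and contact force between the fingers and cover below 0.05 N), for 0.2 s.
At the end, for the whole second after the job is handed in: Blue in the dock's pocket, yellow on blue, red on yellow and the cover on red, each upright (under about 4.5 degrees), centred within 6 mm on the piece below and seated within 3 mm of its full depth, all released and at rest (horizontal distance between car_blue and dock_floor below 0.006 m and z of car_blue in the frame of dock_floor between -0.002 and 0.004 m and angle between each of car_blue, car_yellow, car_red, cover's own z axis and vertical below 0.08 rad and linear speed of each of car_blue, car_yellow, car_red, cover below 0.02 m/s and angular speed of each of car_blue, car_yellow, car_red, cover below 0.2 rad/s and horizontal distance between car_yellow and car_blue below 0.006 m and z of car_yellow in the frame of car_blue between 0.037 and 0.043 m and horizontal distance between car_red and car_yellow below 0.006 m and z of car_red in the frame of car_yellow between 0.037 and 0.043 m and horizontal distance between cover and car_red below 0.006 m and z of cover in the frame of car_red between 0.037 and 0.043 m); the robot touches nothing.
It fails at once if the green carousel is shoved or knocked over (distance of car_green from where it was at the start of the episode above 0.02 m or angle between car_green's own z axis and vertical above 0.4 rad).
It fails at once if the amber bottle is shoved or knocked over (distance of bottle from where it was at the start of the episode above 0.02 m or angle between bottle's own z axis and vertical above 0.4 rad).
It fails at once if the white jar is shoved or knocked over (distance of jar from where it was at the start of the episode above 0.02 m or angle between jar's own z axis and vertical above 0.4 rad).
It fails at once if a carousel or the cover is tipped (more than about 30 degrees) (angle between any of car_blue, car_yellow, car_red, cover's own z axis and vertical above 0.52 rad).
It fails at once if a carousel or the cover is dropped (falls free faster than 0.7 m/s, about 25 mm) ((contact force between the fingers and car_blue below 0.05 N and linear speed of car_blue above 0.7 m/s) or (contact force between the fingers and car_yellow below 0.05 N and linear speed of car_yellow above 0.7 m/s) or (contact force between the fingers and car_red below 0.05 N and linear speed of car_red above 0.7 m/s) or (contact force between the fingers and cover below 0.05 N and linear speed of cover above 0.7 m/s)).
It also fails if it takes over 120 s, if anything falls off the work surface, if the arm or the gripper's body presses on something with over 40 N, if the wrist force passes 120 N, or if a joint passes its speed limit or range.

## Working session

There is one attempt and no reset: what is moved stays moved. The work goes in short steps, Python scripts to look and compute and a shell command to move; the robot and the scene stay as the last step left them, time stands still between calls to the robot, and variables do not carry over. Pictures are saved under pics/ and viewed, and the job is handed in when it is done.

```bash
mkdir -p pics; ls
python3 - <<'E'
from cell import env
import cv2,numpy as np
o=env.get_obs()
for k,v in o.items(): print(k,v)
print(env.tip_reach)
for n in("side","top"):
    c=env.read_camera(n)
    cv2.imwrite(f"pics/{n}0.png",c["img"][:,:,::-1])
    np.savez(f"{n}0.npz",**c)
    print(n,{k:v for k,v in c.items() if k not in("img","range_z")})
    print((c["range_z"]>0).mean())
E
```

```text
pics
time_s 0.0
qpos [65.83716142 18.4397411  -4.01715185 83.17530873  1.29484823 78.53954027
 -3.25866514]
joint_velocities [ 0.00111515  0.05236771  0.01366582  0.01761897 -0.01940448 -0.01936621
 -0.06204882]
effort [ 2.41714934e-04 -4.91285098e+01 -4.03567208e-01 -3.12526131e+01
 -6.37806044e-02  4.37191303e-02  1.61109811e-04]
tool_pos [ 0.27415142 -0.58877844  0.23545041]
tool_rot [-1.79890651e+02  5.04056588e-03  2.49754443e+01]
force [-0.33797093 -1.22617306 -0.42471863]
wrist_torque [ 0.03474623  0.01699223 -0.0151998 ]
grip_width 0.08721174996038188
0.014
side {'vertical_fov': 52.29344611858643, 'cx': 316.3138873823655, 'cy': 230.44431965019606, 'world_to_cam': array([[-0.81399762, -0.58083412,  0.00629175,  0.39989305],
       [ 0.44549837, -0.61731027,  0.64842828, -0.24795126],
       [-0.37274531,  0.53062204,  0.76124975, -0.61201683],
       [ 0.        ,  0.        ,  0.        ,  1.        ]])}
0.9960416666666667
top {'vertical_fov': 50.21473266972634, 'cx': 319.3184214895772, 'cy': 237.88224777073708, 'world_to_cam': array([[-0.00538913, -0.99986487, -0.0155308 ,  0.01333377],
       [ 0.99153583, -0.00735768,  0.12962466, -0.49318631],
       [-0.12972141, -0.01470078,  0.9914415 , -0.91068514],
       [ 0.        ,  0.        ,  0.        ,  1.        ]])}
0.995947265625
```

View pics/side0.png

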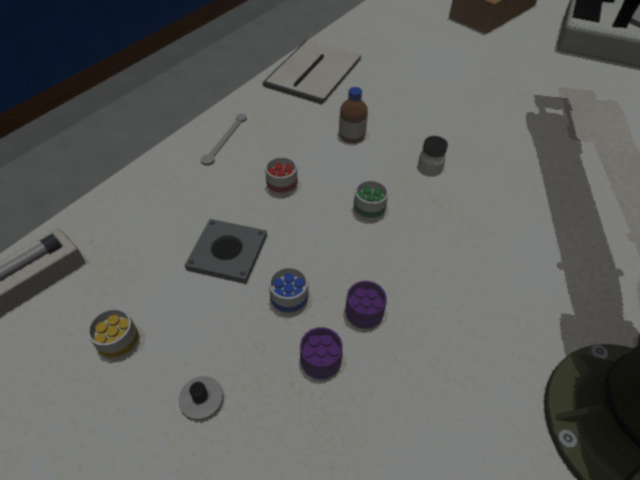

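View pics/top0.png

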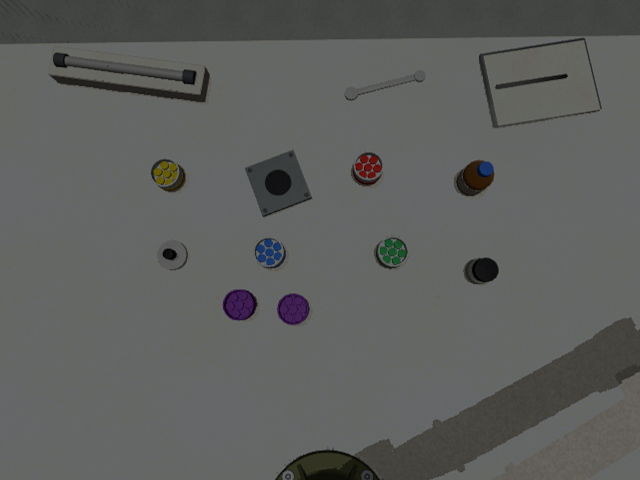

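Both views show the same layout. In top, yellow is at (168,175), the dock at (278,182), red at (368,168), blue at (269,253) and the cover at (172,255). Green is at (392,252), with two purple look-alikes at (240,305) and (293,309). Next I'll measure positions.

```bash
cat > h.py <<'E'
import numpy as np,cv2
def K(c):
    f=240/np.tan(np.radians(c["vertical_fov"])/2); return f,float(c["cx"]),float(c["cy"])
def ray(c,u,v,z):
    f,cx,cy=K(c);M=np.asarray(c["world_to_cam"]);R=M[:3,:3];t=M[:3,3]
    d=np.stack([(np.asarray(u)-cx)/f,-(np.asarray(v)-cy)/f,-np.ones_like(np.asarray(u,float))],-1)
    o=-R.T@t; w=d@R
    s=(z-o[2])/w[...,2]; return o+w*s[...,None]
def cloud(c):
    f,cx,cy=K(c);M=np.asarray(c["world_to_cam"]);R=M[:3,:3];t=M[:3,3]
    v,u=np.mgrid[0:480,0:640]; z=np.asarray(c["range_z"])
    p=np.stack([(u-cx)/f*z,-(v-cy)/f*z,-z],-1)
    return (p-t)@R
def proj(c,p):
    f,cx,cy=K(c);M=np.asarray(c["world_to_cam"]);q=M[:3,:3]@np.asarray(p)+M[:3,3]
    return cx+f*q[0]/-q[2], cy-f*q[1]/-q[2]
HUE={"red":None,"yellow":(18,35),"blue":(100,122),"green":(45,85),"purple":(135,160)}
def cmask(img,n):
    h=cv2.cvtColor(img,cv2.COLOR_RGB2HSV);H,S,V=h[...,0],h[...,1],h[...,2]
    a=(S>110)&(V>50)
    if n=="red": return a&((H<8)|(H>172))
    lo,hi=HUE[n]; return a&(H>=lo)&(H<=hi)
E
cat > m.py <<'E'
from h import *
for n in("top","side"):
    c=dict(np.load(n+"0.npz")); P=cloud(c); print(n)
    img=c["img"]
    for col in("blue","yellow","red","green","purple"):
        m=cmask(img,col).astype(np.uint8)
        m=cv2.morphologyEx(m,cv2.MORPH_CLOSE,np.ones((5,5),np.uint8))
        k,l,s,ce=cv2.connectedComponentsWithStats(m)
        for i in range(1,k):
            if s[i,4]<60: continue
            u,v=ce[i]; r=ray(c,u,v,0.036)
            q=P[int(v)-25:int(v)+26,int(u)-25:int(u)+26].reshape(-1,3)
            q=q[np.linalg.norm(q[:,:2]-r[:2],axis=1)<.045]
            q=q[(q[:,2]>.042)&(q[:,2]<.056)]
            cc=cv2.minEnclosingCircle(q[:,:2].astype(np.float32)) if len(q)>5 else None
            cl=np.median(P[l==i][:,2])
            print(col,s[i,4],ce[i].round(1),"ray36",r[:2].round(4),"medz",cl.round(4),"rimcirc",np.round(cc[0],4) if cc else'',round(cc[1],4) if cc else '',len(q))
    z=P[...,2]; print("bench z",np.median(z).round(4))
E
python3 m.py
```

```text
top
blue 161 [485.7 168.3] ray36 [ 0.6208 -0.2997] medz 0.1055 rimcirc [ 0.5997 -0.2744] 0.0263 6
blue 529 [269.9 252.7] ray36 [0.4662 0.1006] medz 0.0358 rimcirc [0.4679 0.1029] 0.028 172
yellow 477 [166.5 173.4] ray36 [0.6167 0.2957] medz 0.0359 rimcirc [0.6167 0.2965] 0.0287 206
red 449 [368.1 167. ] ray36 [ 0.6254 -0.0816] medz 0.036 rimcirc [ 0.626  -0.0812] 0.028 186
green 453 [392.3 251.3] ray36 [ 0.4671 -0.1228] medz 0.0359 rimcirc [ 0.4678 -0.1224] 0.0281 178
purple 740 [237.8 304.5] ray36 [0.3725 0.1581] medz 0.0361 rimcirc [0.3737 0.1561] 0.0282 189
purple 745 [292.5 308.7] ray36 [0.3643 0.0592] medz 0.0359 rimcirc [0.3649 0.0584] 0.0279 162
bench z 0.0004
side
blue 96 [354.6  92.3] ray36 [ 0.6508 -0.3605] medz 0.1049 rimcirc   0
blue 515 [288.1 285.1] ray36 [0.4687 0.1021] medz 0.0363 rimcirc [0.466  0.1048] 0.0287 375
blue 69 [287. 308.] ray36 [0.4467 0.1332] medz 0.0212 rimcirc [0.4641 0.1077] 0.0273 199
yellow 638 [110.4 328.9] ray36 [0.6194 0.2977] medz 0.0364 rimcirc [0.6153 0.2981] 0.0285 484
yellow 123 [115.2 352.7] ray36 [0.5865 0.3167] medz 0.0221 rimcirc [0.6115 0.3002] 0.0262 224
red 219 [280.6 169.5] ray36 [ 0.6291 -0.0842] medz 0.0361 rimcirc [ 0.623  -0.0801] 0.0296 269
green 187 [371.3 193.6] ray36 [ 0.468 -0.127] medz 0.0363 rimcirc [ 0.4656 -0.1202] 0.0287 285
purple 745 [365.3 301. ] ray36 [0.3641 0.0599] medz 0.0364 rimcirc [0.363  0.0608] 0.0284 395
purple 1169 [320.8 348.1] ray36 [0.3733 0.1556] medz 0.0367 rimcirc [0.3722 0.1582] 0.0287 436
bench z 0.0005
```

```bash
cat > m2.py <<'E'
from h import *
def circ(q):
    A=np.c_[2*q[:,:2],np.ones(len(q))];s=np.linalg.lstsq(A,(q[:,:2]**2).sum(1),rcond=None)[0]
    return s[:2],np.sqrt(s[2]+s[:2]@s[:2])
def main(tag="0"):
  for n in("top","side"):
    c=dict(np.load(n+tag+".npz")); P=cloud(c); print(n)
    def sel(x,y,r,a,b): return (np.hypot(P[...,0]-x,P[...,1]-y)<r)&(P[...,2]>a)&(P[...,2]<b)
    m=sel(.6,.085,.09,.010,.018); q=P[m]
    r=cv2.minAreaRect(q[:,:2].astype(np.float32)); print("dock",np.round(r[0],4),np.round(r[1],4),r[2],len(q),np.median(q[:,2]))
    # pocket rim: boundary of hole in plate-level pixels (image ray onto z=.014)
    mm=m.astype(np.uint8)
    cs,h=cv2.findContours(mm,cv2.RETR_CCOMP,cv2.CHAIN_APPROX_NONE)
    for k,cc in enumerate(cs):
        if h[0][k][3]>=0 and len(cc)>30:
            w=ray(c,cc[:,0,0],cc[:,0,1],.014); print("pocket",np.round(circ(w),4) if 0 else circ(w))
    r=ray(c,*{"top":(172,255),"side":(201,398)}[n],.01)
    m=sel(r[0],r[1],.05,.009,.017);q=P[m]
    print("cover disc",cv2.minEnclosingCircle(q[:,:2].astype(np.float32)),q[:,:2].mean(0),np.median(q[:,2]))
    m=sel(r[0],r[1],.05,.034,.045);q=P[m]
    print("knob",q[:,:2].mean(0) if len(q) else'',len(q),np.median(q[:,2]) if len(q) else '')
    for nm,x,y in(("bottle",.615,-.29),("jar",.43,-.29)):
        m=sel(x,y,.06,.03,.2);q=P[m]; print(nm,q[:,:2].mean(0),q[:,2].max())
main()
E
python3 m2.py
```

```text
top
dock [0.6045 0.0891] [0.1019 0.0999] 20.583229064941406 2140 0.0144078767454416
pocket (array([0.60340473, 0.08891816]), np.float64(0.025381054457177147))
cover disc ((0.4674850106239319, 0.2881737947463989), 0.02831719070672989) [0.46647007 0.28672868] 0.013081624114382307
knob [0.46667266 0.28740094] 98 0.038007657956392896
bottle [ 0.59681059 -0.27049797] 0.1090233856829775
jar [ 0.43164838 -0.28030259] 0.06486775119985624
side
dock [0.6025 0.0908] [0.1015 0.103 ] 20.642683029174805 2692 0.014472122084973924
pocket (array([0.60101745, 0.09168716]), np.float64(0.02469616239200192))
cover disc ((0.46493667364120483, 0.28982120752334595), 0.028500011190772057) [0.46240803 0.29173305] 0.013667437841499864
knob [0.46434731 0.29063666] 209 0.038349161165324656
bottle [ 0.59398627 -0.26391598] 0.10771068075478782
jar [ 0.42752897 -0.27408278] 0.06326880738218234
```

```bash
python3 -m pendant '[{"rz":6.25,"jaw":87},{"rz":6.25},{"rz":6.25},{"rz":6.25},{"tx":0}]' 20
```

```text
invalid input at $[0]: expected keys rx, ry, rz, tx, ty, tz, jaw
```

```bash
python3 -m pendant '[{"tx":15,"ty":-38},{"tx":15,"ty":-38},{"tx":15,"ty":-38},{"tx":15,"ty":-38},{"tx":15,"ty":-38},{"tx":15,"ty":-38},{"tx":15,"ty":-38},{"tx":15,"ty":-38},{"tx":15,"ty":-38},{"tx":15,"ty":-38},{"tx":15,"ty":-38},{"tx":15,"ty":-38},{"tx":13,"ty":-38},{"ty":-38},{"ty":-38},{"ty":-38},{"ty":-38},{"ty":-38},{"tx":0}]'
```

```text
invalid input at $[0]: expected keys rx, ry, rz, tx, ty, tz, jaw
```

```bash
python3 -m pendant '[{"rx":0,"ry":0,"rz":6.25,"tx":0,"ty":0,"tz":0,"jaw":87},{"rx":0,"ry":0,"rz":6.25,"tx":0,"ty":0,"tz":0,"jaw":87},{"rx":0,"ry":0,"rz":6.25,"tx":0,"ty":0,"tz":0,"jaw":87},{"rx":0,"ry":0,"rz":6.25,"tx":0,"ty":0,"tz":0,"jaw":87},{"rx":0,"ry":0,"rz":0,"tx":0,"ty":0,"tz":0,"jaw":87}]' 20
```

```text
time_s: 0.52
tool_pos: [0.2742, -0.589, 0.2359]
tool_rot: [-180.0, 0.0, -0.2]
force: [-0.3, 1.2, 1.0]
grip_width: 0.0873
```

```bash
python3 -m pendant '[{"rx":0,"ry":0,"rz":0,"tx":15,"ty":-38,"tz":0,"jaw":87},{"rx":0,"ry":0,"rz":0,"tx":15,"ty":-38,"tz":0,"jaw":87},{"rx":0,"ry":0,"rz":0,"tx":15,"ty":-38,"tz":0,"jaw":87},{"rx":0,"ry":0,"rz":0,"tx":15,"ty":-38,"tz":0,"jaw":87},{"rx":0,"ry":0,"rz":0,"tx":15,"ty":-38,"tz":0,"jaw":87},{"rx":0,"ry":0,"rz":0,"tx":15,"ty":-38,"tz":0,"jaw":87},{"rx":0,"ry":0,"rz":0,"tx":15,"ty":-38,"tz":0,"jaw":87},{"rx":0,"ry":0,"rz":0,"tx":15,"ty":-38,"tz":0,"jaw":87},{"rx":0,"ry":0,"rz":0,"tx":15,"ty":-38,"tz":0,"jaw":87},{"rx":0,"ry":0,"rz":0,"tx":15,"ty":-38,"tz":0,"jaw":87},{"rx":0,"ry":0,"rz":0,"tx":15,"ty":-38,"tz":0,"jaw":87},{"rx":0,"ry":0,"rz":0,"tx":15,"ty":-38,"tz":0,"jaw":87},{"rx":0,"ry":0,"rz":0,"tx":13,"ty":-38,"tz":0,"jaw":87},{"rx":0,"ry":0,"rz":0,"tx":0,"ty":-38,"tz":0,"jaw":87},{"rx":0,"ry":0,"rz":0,"tx":0,"ty":-38,"tz":0,"jaw":87},{"rx":0,"ry":0,"rz":0,"tx":0,"ty":-38,"tz":0,"jaw":87},{"rx":0,"ry":0,"rz":0,"tx":0,"ty":-38,"tz":0,"jaw":87},{"rx":0,"ry":0,"rz":0,"tx":0,"ty":-38,"tz":0,"jaw":87},{"rx":0,"ry":0,"rz":0,"tx":0,"ty":0,"tz":0,"jaw":87}]'
```

```text
time_s: 2.1
tool_pos: [0.4665, 0.1037, 0.237]
tool_rot: [-179.8, -0.1, 0.8]
force: [-0.6, 0.3, -0.1]
grip_width: 0.0869
```

Run:
```python
from cell import env
import cv2,numpy as np
for n in("side","top"):
    c=env.read_camera(n); cv2.imwrite(f"pics/{n}1.png",c["img"][:,:,::-1])
o=env.get_obs();print(o["tool_pos"],o["tool_rot"],o["force"])
```

```text
[0.46732232 0.09631984 0.23648113] [1.79970781e+02 1.56441886e-03 3.70613841e-01] [ 0.57754074 -1.13235304  0.93385035]
```

View pics/side1.png

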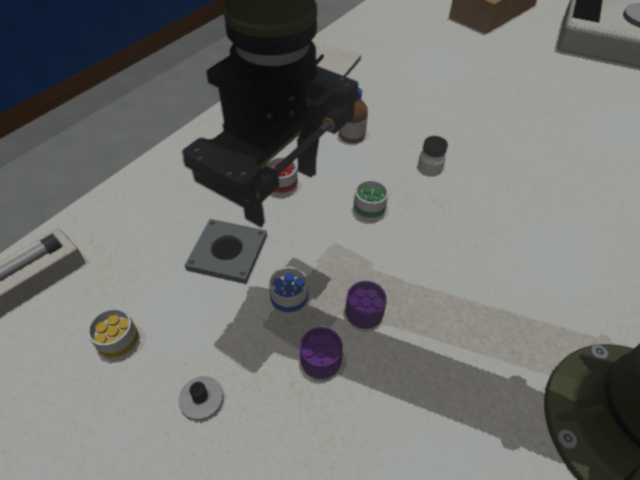

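The side view shows the open gripper above blue, with its fingers at about (252,210) and (310,160), straddling in y. I'll correct y by 7 mm and go down.

```bash
python3 -m pendant '[{"rx":0,"ry":0,"rz":0.3,"tx":0,"ty":-7,"tz":20,"jaw":87},{"rx":0,"ry":0,"rz":0,"tx":0,"ty":0,"tz":35,"jaw":87},{"rx":0,"ry":0,"rz":0,"tx":0,"ty":0,"tz":35,"jaw":87},{"rx":0,"ry":0,"rz":0,"tx":0,"ty":0,"tz":35,"jaw":87},{"rx":0,"ry":0,"rz":0,"tx":0,"ty":0,"tz":30,"jaw":87},{"rx":0,"ry":0,"rz":0,"tx":0,"ty":0,"tz":20,"jaw":87},{"rx":0,"ry":0,"rz":0,"tx":0,"ty":0,"tz":15,"jaw":87},{"rx":0,"ry":0,"rz":0,"tx":0,"ty":0,"tz":10,"jaw":87},{"rx":0,"ry":0,"rz":0,"tx":0,"ty":0,"tz":5,"jaw":87},{"rx":0,"ry":0,"rz":0,"tx":0,"ty":0,"tz":0,"jaw":87},{"rx":0,"ry":0,"rz":0,"tx":0,"ty":0,"tz":0,"jaw":87},{"rx":0,"ry":0,"rz":0,"tx":0,"ty":0,"tz":0,"jaw":87}]'
```

```text
time_s: 3.2
tool_pos: [0.4687, 0.1015, 0.0326]
tool_rot: [180.0, -0.1, -0.3]
force: [-0.5, -0.3, -0.3]
grip_width: 0.0871
```

```bash
python3 -m pendant '[{"rx":0,"ry":0,"rz":0,"tx":-1,"ty":-1,"tz":5,"jaw":87},{"rx":0,"ry":0,"rz":0,"tx":0,"ty":0,"tz":0,"jaw":87},{"rx":0,"ry":0,"rz":0,"tx":0,"ty":0,"tz":0,"jaw":70},{"rx":0,"ry":0,"rz":0,"tx":0,"ty":0,"tz":0,"jaw":62},{"rx":0,"ry":0,"rz":0,"tx":0,"ty":0,"tz":0,"jaw":62},{"rx":0,"ry":0,"rz":0,"tx":0,"ty":0,"tz":0,"jaw":50},{"rx":0,"ry":0,"rz":0,"tx":0,"ty":0,"tz":0,"jaw":50},{"rx":0,"ry":0,"rz":0,"tx":0,"ty":0,"tz":0,"jaw":50},{"rx":0,"ry":0,"rz":0,"tx":0,"ty":0,"tz":0,"jaw":50},{"rx":0,"ry":0,"rz":0,"tx":0,"ty":0,"tz":0,"jaw":50}]' 20
```

```text
time_s: 4.03
tool_pos: [0.4668, 0.1027, 0.0266]
tool_rot: [-180.0, -0.0, -0.3]
force: [-0.5, 0.8, 0.1]
grip_width: 0.0558
```

```bash
python3 -m pendant '[{"rx":0,"ry":0,"rz":0,"tx":0,"ty":0,"tz":-10,"jaw":50},{"rx":0,"ry":0,"rz":0,"tx":0,"ty":0,"tz":-20,"jaw":50},{"rx":0,"ry":0,"rz":0,"tx":0,"ty":0,"tz":-20,"jaw":50},{"rx":0,"ry":0,"rz":0,"tx":10,"ty":0,"tz":-10,"jaw":50},{"rx":0,"ry":0,"rz":0,"tx":21,"ty":3,"tz":0,"jaw":50},{"rx":0,"ry":0,"rz":0,"tx":21,"ty":3,"tz":0,"jaw":50},{"rx":0,"ry":0,"rz":0,"tx":21,"ty":3,"tz":0,"jaw":50},{"rx":0,"ry":0,"rz":0,"tx":21,"ty":3,"tz":0,"jaw":50},{"rx":0,"ry":0,"rz":0,"tx":21,"ty":0,"tz":0,"jaw":50},{"rx":0,"ry":0,"rz":0,"tx":15,"ty":0,"tz":0,"jaw":50},{"rx":0,"ry":0,"rz":0,"tx":6,"ty":0,"tz":0,"jaw":50},{"rx":0,"ry":0,"rz":0,"tx":0,"ty":0,"tz":0,"jaw":50},{"rx":0,"ry":0,"rz":0,"tx":0,"ty":0,"tz":0,"jaw":50},{"rx":0,"ry":0,"rz":0,"tx":0,"ty":0,"tz":0,"jaw":50},{"rx":0,"ry":0,"rz":0,"tx":0,"ty":0,"tz":0,"jaw":50}]'
cat > snap.py <<'E'
import sys
from cell import env
from h import *
tag=sys.argv[1]
o=env.get_obs()
for n in("side","top"):
    c=env.read_camera(n); cv2.imwrite(f"pics/{n}{tag}.png",c["img"][:,:,::-1]); np.savez(f"{n}{tag}.npz",**c)
print(np.round(env.get_obs()["tool_pos"],4),np.round(o["tool_rot"],2),np.round(o["force"],2),round(o["grip_width"],4))
E
python3 snap.py 2
python3 - <<'E'
import cv2,numpy as np
a=cv2.imread('pics/side2.png')[120:420,60:460];b=cv2.imread('pics/top2.png')[60:360,100:500]
cv2.imwrite('pics/c2.png',np.hstack([a,b]))
E
```

```text
time_s: 5.28
tool_pos: [0.6016, 0.09, 0.0866]
tool_rot: [180.0, 0.0, -0.3]
force: [0.2, 0.7, -1.1]
grip_width: 0.0559
[0.602  0.0898 0.0867] [ 1.7997e+02  4.0000e-02 -2.9000e-01] [ 0.2   0.72 -1.1 ] 0.0559
```

View pics/c2.png

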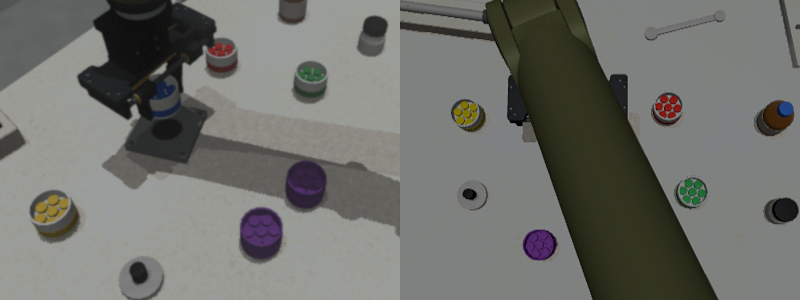

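```bash
cat > wall.py <<'E'
import sys
from h import *
from scipy.optimize import least_squares
def fit(tag,x0,zl,zh,col=None,x_only=False):
    c=dict(np.load(f"side{tag}.npz"));P=cloud(c);hsv=cv2.cvtColor(c["img"],cv2.COLOR_RGB2HSV)
    m=(np.hypot(P[...,0]-x0[0],P[...,1]-x0[1])<.042)&(P[...,2]>zl)&(P[...,2]<zh)&((hsv[...,2]>95)|(hsv[...,1]>120))
    q=P[m][:,:2]
    s=least_squares(lambda p:np.hypot(q[:,0]-p[0],q[:,1]-p[1])-.028,x0,loss="soft_l1",f_scale=.001)
    r=s.fun;return s.x,len(q),np.median(abs(r))
if __name__=="__main__":
    a=[float(v) for v in sys.argv[2:]]
    s,n,r=fit(sys.argv[1],a[:2],a[2],a[3]);print(s.round(4),n,r)
E
echo blue before; python3 wall.py 0 .467 .1035 .010 .046; echo held; python3 wall.py 2 .602 .09 .07 .106
for z in .06 .07 .08 .09 .1 .11; do python3 wall.py 2 .602 .09 $z $(python3 -c "print($z+.01)"); done
```

```text
blue before
[0.4569 0.1229] 529 0.007501831898540989
held
[0.6073 0.1044] 325 0.005483534833388776
[0.602 0.09 ] 0 nan
[0.601 0.09 ] 56 0.0005279131529150483
[0.6012 0.0907] 75 0.0004493459033209045
[0.6223 0.0987] 190 0.004948520228836713
[0.596  0.0796] 10 0.0013475730148888154
[0.617  0.0596] 3 0.0002602872173591772
  return _methods._mean(a, axis=axis, dtype=dtype,
  ret = ret.dtype.type(ret / rcount)
```

```bash
python3 -m pendant '[{"rx":0,"ry":0,"rz":0,"tx":1,"ty":-1,"tz":12,"jaw":50},{"rx":0,"ry":0,"rz":0,"tx":0,"ty":0,"tz":15,"jaw":50},{"rx":0,"ry":0,"rz":0,"tx":0,"ty":0,"tz":10,"jaw":50},{"rx":0,"ry":0,"rz":0,"tx":0,"ty":0,"tz":6,"jaw":50},{"rx":0,"ry":0,"rz":0,"tx":0,"ty":0,"tz":4,"jaw":50},{"rx":0,"ry":0,"rz":0,"tx":0,"ty":0,"tz":3,"jaw":50},{"rx":0,"ry":0,"rz":0,"tx":0,"ty":0,"tz":0,"jaw":50},{"rx":0,"ry":0,"rz":0,"tx":0,"ty":0,"tz":0,"jaw":50},{"rx":0,"ry":0,"rz":0,"tx":0,"ty":0,"tz":0,"jaw":50}]'
```

```text
time_s: 6.13
tool_pos: [0.6042, 0.091, 0.0371]
tool_rot: [-180.0, -0.1, -0.3]
force: [-0.4, 0.4, -1.3]
grip_width: 0.0555
```

```bash
python3 -m pendant '[{"rx":0,"ry":0,"rz":0,"tx":-1,"ty":0,"tz":2,"jaw":50},{"rx":0,"ry":0,"rz":0,"tx":0,"ty":0,"tz":2,"jaw":50},{"rx":0,"ry":0,"rz":0,"tx":0,"ty":0,"tz":0,"jaw":50},{"rx":0,"ry":0,"rz":0,"tx":0,"ty":0,"tz":0,"jaw":50}]'; python3 snap.py 3
```

```text
time_s: 6.47
tool_pos: [0.6028, 0.0909, 0.0327]
tool_rot: [180.0, -0.0, -0.3]
force: [-0.7, -0.6, -1.4]
grip_width: 0.0559
[0.6028 0.0909 0.0327] [ 1.8e+02 -2.0e-02 -3.3e-01] [-0.72 -0.59 -1.4 ] 0.0559
```

```bash
python3 -m pendant '[{"rx":0,"ry":0,"rz":0,"tx":0,"ty":0,"tz":1,"jaw":50},{"rx":0,"ry":0,"rz":0,"tx":0,"ty":0,"tz":0.5,"jaw":50},{"rx":0,"ry":0,"rz":0,"tx":0,"ty":0,"tz":0,"jaw":50},{"rx":0,"ry":0,"rz":0,"tx":0,"ty":0,"tz":0,"jaw":50}]'
```

```text
time_s: 6.9
tool_pos: [0.6028, 0.0909, 0.0326]
tool_rot: [180.0, -0.0, -0.3]
force: [-4.5, -1.9, 8.5]
grip_width: 0.0558
```

The contact height matches the expected seated height (0.0326), so I'll release and rise.

```bash
python3 -m pendant '[{"rx":0,"ry":0,"rz":0,"tx":0,"ty":0,"tz":-1,"jaw":58},{"rx":0,"ry":0,"rz":0,"tx":0,"ty":0,"tz":0,"jaw":65},{"rx":0,"ry":0,"rz":0,"tx":0,"ty":0,"tz":0,"jaw":87},{"rx":0,"ry":0,"rz":0,"tx":0,"ty":0,"tz":0,"jaw":87},{"rx":0,"ry":0,"rz":0,"tx":0,"ty":0,"tz":0,"jaw":87},{"rx":0,"ry":0,"rz":0,"tx":0,"ty":0,"tz":-10,"jaw":87},{"rx":0,"ry":0,"rz":0,"tx":0,"ty":0,"tz":-25,"jaw":87},{"rx":0,"ry":0,"rz":0,"tx":0,"ty":0,"tz":-30,"jaw":87},{"rx":0,"ry":0,"rz":0,"tx":0,"ty":0,"tz":-30,"jaw":87},{"rx":0,"ry":0,"rz":0,"tx":0,"ty":0,"tz":-30,"jaw":87},{"rx":0,"ry":0,"rz":0,"tx":0,"ty":0,"tz":-20,"jaw":87},{"rx":0,"ry":0,"rz":0,"tx":0,"ty":0,"tz":0,"jaw":87},{"rx":0,"ry":0,"rz":0,"tx":0,"ty":0,"tz":0,"jaw":87}]'; python3 snap.py 4
cat > rim.py <<'E'
import sys
from h import *
from m2 import circ
# rim circle of outer edge in camera: args tag cam x y ztop
tag,cam=sys.argv[1:3];x,y,zt=map(float,sys.argv[3:6])
c=dict(np.load(f"{cam}{tag}.npz"));P=cloud(c)
m=(np.hypot(P[...,0]-x,P[...,1]-y)<.04)&(abs(P[...,2]-zt)<.006)
q=P[m]; q=q[q[:,2]>np.median(q[:,2])-.003]
print(cam,"n",len(q),"minEnc",cv2.minEnclosingCircle(q[:,:2].astype(np.float32)),"lsq(mid rim)",circ(q),"z",np.median(q[:,2]))
E
sed -i 's/^main()/if __name__=="__main__": main()/' m2.py
python3 rim.py 4 side .602 .09 .054;python3 rim.py 4 top .602 .09 .054; echo orig; for n in top side; do for p in ".467 .1035" ".616 .297" ".6245 -.081"; do python3 rim.py 0 $n $p .048;done;done
```

```text
time_s: 7.98
tool_pos: [0.6035, 0.0912, 0.179]
tool_rot: [180.0, -0.2, -0.3]
force: [0.2, 0.3, -1.1]
grip_width: 0.0867
[0.602  0.0906 0.1763] [180.    -0.2   -0.32] [ 0.18  0.26 -1.06] 0.0867
side n 270 minEnc ((0.6012075543403625, 0.09143506735563278), 0.02915128320455551) lsq(mid rim) (array([0.60140952, 0.09200547]), np.float64(0.02630249302364759)) z 0.05387185646964443
top n 0 minEnc ((0.0, 0.0), 0.0) lsq(mid rim) (array([0., 0.]), np.float64(0.0)) z nan
orig
top n 157 minEnc ((0.4680823087692261, 0.1029389351606369), 0.027942953631281853) lsq(mid rim) (array([0.46807667, 0.1025399 ]), np.float64(0.026255086501853073)) z 0.04794210859463204
top n 166 minEnc ((0.6175546646118164, 0.2962031364440918), 0.028454625979065895) lsq(mid rim) (array([0.61730076, 0.29585877]), np.float64(0.026257736251140074)) z 0.048338931860302095
top n 159 minEnc ((0.6259751915931702, -0.08117707818746567), 0.02796352654695511) lsq(mid rim) (array([ 0.62598717, -0.08112645]), np.float64(0.026213586995974723)) z 0.04846222149359157
side n 304 minEnc ((0.4659669101238251, 0.1047830879688263), 0.028731059283018112) lsq(mid rim) (array([0.46582896, 0.10493486]), np.float64(0.026258416426283918)) z 0.04810096143382581
side n 383 minEnc ((0.6152979731559753, 0.298103392124176), 0.028536081314086914) lsq(mid rim) (array([0.61511056, 0.2980466 ]), np.float64(0.02624534561615547)) z 0.047964187732349395
side n 213 minEnc ((0.6230254769325256, -0.08011624217033386), 0.029621751978993416) lsq(mid rim) (array([ 0.6238415 , -0.07901224]), np.float64(0.02630816195364932)) z 0.047421771182436075
  return _methods._mean(a, axis=axis, dtype=dtype,
  ret = ret.dtype.type(ret / rcount)
```

View pics/side4.png

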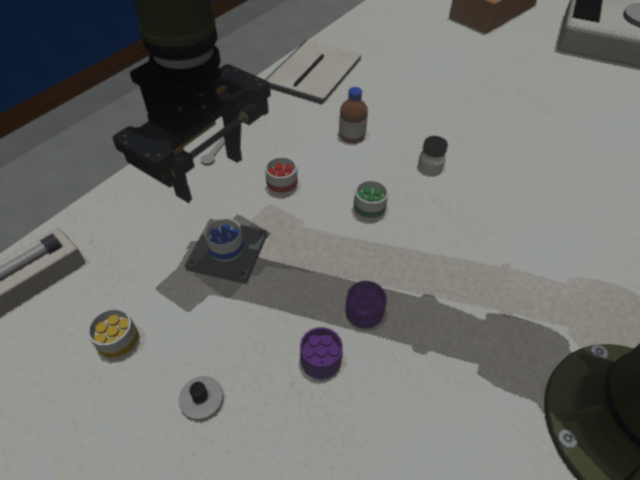

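Blue is released and upright in the dock, at (224,240) in the side view. Its rim is at z=0.0539, where 0.054 is expected. Next is yellow.

```bash
python3 -m pendant '[{"rx":0,"ry":0,"rz":-0.3,"tx":2,"ty":-15,"tz":0,"jaw":87},{"rx":0,"ry":0,"rz":0,"tx":2,"ty":-25,"tz":0,"jaw":87},{"rx":0,"ry":0,"rz":0,"tx":2,"ty":-35,"tz":0,"jaw":87},{"rx":0,"ry":0,"rz":0,"tx":2,"ty":-35,"tz":0,"jaw":87},{"rx":0,"ry":0,"rz":0,"tx":2,"ty":-35,"tz":0,"jaw":87},{"rx":0,"ry":0,"rz":0,"tx":2,"ty":-30,"tz":0,"jaw":87},{"rx":0,"ry":0,"rz":0,"tx":2,"ty":-21,"tz":0,"jaw":87},{"rx":0,"ry":0,"rz":0,"tx":0,"ty":-10,"tz":0,"jaw":87},{"rx":0,"ry":0,"rz":0,"tx":0,"ty":0,"tz":20,"jaw":87},{"rx":0,"ry":0,"rz":0,"tx":0,"ty":0,"tz":30,"jaw":87},{"rx":0,"ry":0,"rz":0,"tx":0,"ty":0,"tz":30,"jaw":87},{"rx":0,"ry":0,"rz":0,"tx":0,"ty":0,"tz":25,"jaw":87},{"rx":0,"ry":0,"rz":0,"tx":0,"ty":0,"tz":20,"jaw":87},{"rx":0,"ry":0,"rz":0,"tx":0,"ty":0,"tz":10,"jaw":87},{"rx":0,"ry":0,"rz":0,"tx":0,"ty":0,"tz":5,"jaw":87},{"rx":0,"ry":0,"rz":0,"tx":0,"ty":0,"tz":0,"jaw":87},{"rx":0,"ry":0,"rz":0,"tx":0,"ty":0,"tz":0,"jaw":87},{"rx":0,"ry":0,"rz":0,"tx":0,"ty":0,"tz":0,"jaw":87}]'
```

```text
time_s: 9.58
tool_pos: [0.6178, 0.2975, 0.0387]
tool_rot: [-179.9, -0.1, -0.0]
force: [-0.0, -0.5, 0.6]
grip_width: 0.087
```

```bash
python3 -m pendant '[{"rx":0,"ry":0,"rz":0,"tx":-1,"ty":0,"tz":8,"jaw":87},{"rx":0,"ry":0,"rz":0,"tx":0,"ty":0,"tz":4,"jaw":87},{"rx":0,"ry":0,"rz":0,"tx":0,"ty":0,"tz":0,"jaw":70},{"rx":0,"ry":0,"rz":0,"tx":0,"ty":0,"tz":0,"jaw":62},{"rx":0,"ry":0,"rz":0,"tx":0,"ty":0,"tz":0,"jaw":62},{"rx":0,"ry":0,"rz":0,"tx":0,"ty":0,"tz":0,"jaw":50},{"rx":0,"ry":0,"rz":0,"tx":0,"ty":0,"tz":0,"jaw":50},{"rx":0,"ry":0,"rz":0,"tx":0,"ty":0,"tz":0,"jaw":50},{"rx":0,"ry":0,"rz":0,"tx":0,"ty":0,"tz":0,"jaw":50},{"rx":0,"ry":0,"rz":0,"tx":0,"ty":0,"tz":0,"jaw":50}]' 20
```

```text
time_s: 10.42
tool_pos: [0.616, 0.2969, 0.0252]
tool_rot: [-180.0, -0.0, -0.0]
force: [1.0, -0.3, 0.9]
grip_width: 0.056
```

```bash
python3 -m pendant '[{"rx":0,"ry":0,"rz":0,"tx":0,"ty":0,"tz":-10,"jaw":50},{"rx":0,"ry":0,"rz":0,"tx":0,"ty":0,"tz":-25,"jaw":50},{"rx":0,"ry":0,"rz":0,"tx":0,"ty":0,"tz":-30,"jaw":50},{"rx":0,"ry":0,"rz":0,"tx":0,"ty":0,"tz":-25,"jaw":50},{"rx":0,"ry":0,"rz":0,"tx":0,"ty":8,"tz":-15,"jaw":50},{"rx":0,"ry":0,"rz":0,"tx":-2,"ty":20,"tz":-5,"jaw":50},{"rx":0,"ry":0,"rz":0,"tx":-2,"ty":25,"tz":0,"jaw":50},{"rx":0,"ry":0,"rz":0,"tx":-2,"ty":30,"tz":0,"jaw":50},{"rx":0,"ry":0,"rz":0,"tx":-2,"ty":30,"tz":0,"jaw":50},{"rx":0,"ry":0,"rz":0,"tx":-2,"ty":30,"tz":0,"jaw":50},{"rx":0,"ry":0,"rz":0,"tx":-2,"ty":25,"tz":0,"jaw":50},{"rx":0,"ry":0,"rz":0,"tx":-2,"ty":20,"tz":0,"jaw":50},{"rx":0,"ry":0,"rz":0,"tx":0,"ty":12,"tz":0,"jaw":50},{"rx":0,"ry":0,"rz":0,"tx":0,"ty":6,"tz":0,"jaw":50},{"rx":0,"ry":0,"rz":0,"tx":0,"ty":0,"tz":0,"jaw":50},{"rx":0,"ry":0,"rz":0,"tx":0,"ty":0,"tz":0,"jaw":50},{"rx":0,"ry":0,"rz":0,"tx":0,"ty":0,"tz":0,"jaw":50}]'; python3 snap.py 5; for z in .11 .115 .12 .125 .13; do python3 wall.py 5 .602 .09 $z $(python3 -c "print($z+.007)"); done
```

```text
time_s: 11.83
tool_pos: [0.6015, 0.093, 0.1351]
tool_rot: [-179.9, 0.0, 0.1]
force: [0.2, 0.5, -0.9]
grip_width: 0.0557
[0.6015 0.0929 0.135 ] [-1.7993e+02  0.0000e+00  1.2000e-01] [ 0.18  0.52 -0.93] 0.0557
[0.602 0.09 ] 0 nan
[0.6018 0.0931] 23 0.00048339299735176283
[0.6015 0.0933] 33 0.0006653581742571031
[0.6015 0.0933] 83 0.0005168200763916476
[0.6014 0.0936] 94 0.0004251926196015346
  return _methods._mean(a, axis=axis, dtype=dtype,
  ret = ret.dtype.type(ret / rcount)
```

View pics/side5.png

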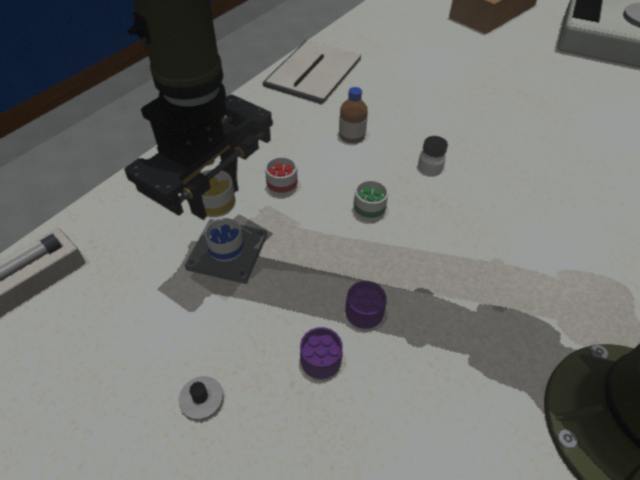

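The side view shows yellow held upright above blue, at about (217,195) against blue at (224,240). The remaining offset is about 1.7 mm in y.

```bash
python3 -m pendant '[{"rx":0,"ry":0,"rz":0,"tx":0.5,"ty":1.7,"tz":10,"jaw":50},{"rx":0,"ry":0,"rz":0,"tx":0,"ty":0,"tz":18,"jaw":50},{"rx":0,"ry":0,"rz":0,"tx":0,"ty":0,"tz":14,"jaw":50},{"rx":0,"ry":0,"rz":0,"tx":0,"ty":0,"tz":8,"jaw":50},{"rx":0,"ry":0,"rz":0,"tx":0,"ty":0,"tz":4,"jaw":50},{"rx":0,"ry":0,"rz":0,"tx":0,"ty":0,"tz":2,"jaw":50},{"rx":0,"ry":0,"rz":0,"tx":0,"ty":0,"tz":0,"jaw":50},{"rx":0,"ry":0,"rz":0,"tx":0,"ty":0,"tz":0,"jaw":50},{"rx":0,"ry":0,"rz":0,"tx":0,"ty":0,"tz":0,"jaw":50}]'
```

```text
time_s: 12.68
tool_pos: [0.6028, 0.0893, 0.0798]
tool_rot: [-180.0, -0.1, -0.0]
force: [0.2, -0.7, -1.0]
grip_width: 0.0559
```

```bash
python3 -m pendant '[{"rx":0,"ry":0,"rz":0,"tx":0,"ty":0,"tz":2,"jaw":50},{"rx":0,"ry":0,"rz":0,"tx":0,"ty":0,"tz":0,"jaw":50},{"rx":0,"ry":0,"rz":0,"tx":0,"ty":0,"tz":0,"jaw":50}]'
```

```text
time_s: 12.93
tool_pos: [0.6023, 0.0891, 0.0772]
tool_rot: [180.0, -0.0, -0.0]
force: [0.9, -0.3, -1.3]
grip_width: 0.0558
```

```bash
python3 -m pendant '[{"rx":0,"ry":0,"rz":0,"tx":0,"ty":-1.7,"tz":0,"jaw":50},{"rx":0,"ry":0,"rz":0,"tx":0,"ty":0,"tz":2,"jaw":50},{"rx":0,"ry":0,"rz":0,"tx":0,"ty":0,"tz":2,"jaw":50},{"rx":0,"ry":0,"rz":0,"tx":0,"ty":0,"tz":0,"jaw":50},{"rx":0,"ry":0,"rz":0,"tx":0,"ty":0,"tz":0,"jaw":50}]'
```

```text
time_s: 13.35
tool_pos: [0.602, 0.0908, 0.0727]
tool_rot: [180.0, 0.0, -0.0]
force: [0.5, 1.0, -0.6]
grip_width: 0.0556
```

```bash
python3 -m pendant '[{"rx":0,"ry":0,"rz":0,"tx":0,"ty":0,"tz":1,"jaw":50},{"rx":0,"ry":0,"rz":0,"tx":0,"ty":0,"tz":1,"jaw":50},{"rx":0,"ry":0,"rz":0,"tx":0,"ty":0,"tz":0,"jaw":50},{"rx":0,"ry":0,"rz":0,"tx":0,"ty":0,"tz":0,"jaw":50}]'
```

```text
time_s: 13.68
tool_pos: [0.6023, 0.0908, 0.0712]
tool_rot: [180.0, -0.0, -0.0]
force: [0.7, 0.3, 0.5]
grip_width: 0.0554
```

```bash
python3 -m pendant '[{"rx":0,"ry":0,"rz":0,"tx":0,"ty":0,"tz":0.7,"jaw":50},{"rx":0,"ry":0,"rz":0,"tx":0,"ty":0,"tz":0,"jaw":50},{"rx":0,"ry":0,"rz":0,"tx":0,"ty":0,"tz":0,"jaw":50}]'
```

```text
time_s: 13.93
tool_pos: [0.6024, 0.0909, 0.0711]
tool_rot: [180.0, -0.0, -0.0]
force: [-2.2, 0.4, 6.4]
grip_width: 0.0554
```

```bash
python3 -m pendant '[{"rx":0,"ry":0,"rz":0,"tx":0,"ty":0,"tz":-0.7,"jaw":58},{"rx":0,"ry":0,"rz":0,"tx":0,"ty":0,"tz":0,"jaw":65},{"rx":0,"ry":0,"rz":0,"tx":0,"ty":0,"tz":0,"jaw":87},{"rx":0,"ry":0,"rz":0,"tx":0,"ty":0,"tz":0,"jaw":87},{"rx":0,"ry":0,"rz":0,"tx":0,"ty":0,"tz":0,"jaw":87},{"rx":0,"ry":0,"rz":0,"tx":0,"ty":0,"tz":-10,"jaw":87},{"rx":0,"ry":0,"rz":0,"tx":0,"ty":0,"tz":-25,"jaw":87},{"rx":0,"ry":0,"rz":0,"tx":0,"ty":0,"tz":-30,"jaw":87},{"rx":0,"ry":0,"rz":0,"tx":0,"ty":0,"tz":-30,"jaw":87},{"rx":0,"ry":0,"rz":0,"tx":0,"ty":0,"tz":-20,"jaw":87},{"rx":0,"ry":0,"rz":0,"tx":0,"ty":0,"tz":-5,"jaw":87},{"rx":0,"ry":0,"rz":0,"tx":0,"ty":0,"tz":0,"jaw":87},{"rx":0,"ry":0,"rz":0,"tx":0,"ty":0,"tz":0,"jaw":87}]'; python3 snap.py 6;python3 rim.py 6 side .602 .09 .094;python3 rim.py 6 side .6238 -.08 .048; python3 rim.py 6 top .6238 -.08 .048
```

```text
time_s: 15.02
tool_pos: [0.6019, 0.0906, 0.1905]
tool_rot: [180.0, 0.0, -0.0]
force: [-0.1, 0.1, -0.1]
grip_width: 0.0872
[0.6012 0.0905 0.1893] [ 1.7998e+02  4.0000e-02 -3.0000e-02] [-0.08  0.06 -0.15] 0.0872
side n 301 minEnc ((0.6015263795852661, 0.09146066755056381), 0.02888232097029686) lsq(mid rim) (array([0.60153238, 0.09183628]), np.float64(0.02626921036262434)) z 0.09364933649126081
side n 221 minEnc ((0.6241933107376099, -0.07944992929697037), 0.029445163905620575) lsq(mid rim) (array([ 0.62379152, -0.0787959 ]), np.float64(0.026319605354193306)) z 0.04722706279710534
top n 161 minEnc ((0.626262366771698, -0.08089892566204071), 0.028054727241396904) lsq(mid rim) (array([ 0.62605666, -0.0811415 ]), np.float64(0.026173331654629085)) z 0.04799936803766565
```

View pics/side6.png

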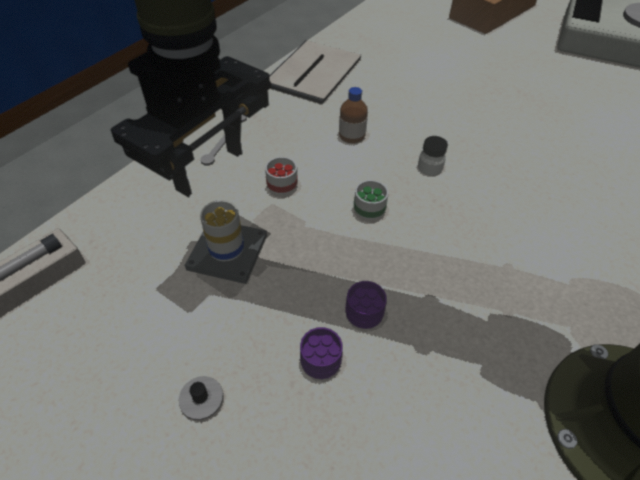

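Yellow is nested on blue, with its rim at z=0.0936 (0.094 expected) and its centre within 0.2 mm of blue's. Next is red.

```bash
python3 -m pendant '[{"rx":0,"ry":0,"rz":0,"tx":3,"ty":15,"tz":0,"jaw":87},{"rx":0,"ry":0,"rz":0,"tx":4,"ty":25,"tz":0,"jaw":87},{"rx":0,"ry":0,"rz":0,"tx":4,"ty":35,"tz":0,"jaw":87},{"rx":0,"ry":0,"rz":0,"tx":4,"ty":35,"tz":0,"jaw":87},{"rx":0,"ry":0,"rz":0,"tx":4,"ty":30,"tz":0,"jaw":87},{"rx":0,"ry":0,"rz":0,"tx":4,"ty":20,"tz":0,"jaw":87},{"rx":0,"ry":0,"rz":0,"tx":0.5,"ty":10,"tz":0,"jaw":87},{"rx":0,"ry":0,"rz":0,"tx":0,"ty":0,"tz":15,"jaw":87},{"rx":0,"ry":0,"rz":0,"tx":0,"ty":0,"tz":30,"jaw":87},{"rx":0,"ry":0,"rz":0,"tx":0,"ty":0,"tz":30,"jaw":87},{"rx":0,"ry":0,"rz":0,"tx":0,"ty":0,"tz":30,"jaw":87},{"rx":0,"ry":0,"rz":0,"tx":0,"ty":0,"tz":25,"jaw":87},{"rx":0,"ry":0,"rz":0,"tx":0,"ty":0,"tz":15,"jaw":87},{"rx":0,"ry":0,"rz":0,"tx":0,"ty":0,"tz":7,"jaw":87},{"rx":0,"ry":0,"rz":0,"tx":0,"ty":0,"tz":0,"jaw":87},{"rx":0,"ry":0,"rz":0,"tx":0,"ty":0,"tz":0,"jaw":87},{"rx":0,"ry":0,"rz":0,"tx":0,"ty":0,"tz":0,"jaw":87}]'
```

```text
time_s: 16.53
tool_pos: [0.6267, -0.0787, 0.0404]
tool_rot: [180.0, -0.1, 0.0]
force: [0.2, 0.2, 0.1]
grip_width: 0.0873
```

```bash
python3 -m pendant '[{"rx":0,"ry":0,"rz":0,"tx":-1,"ty":1,"tz":9,"jaw":87},{"rx":0,"ry":0,"rz":0,"tx":0,"ty":0,"tz":5,"jaw":87},{"rx":0,"ry":0,"rz":0,"tx":0,"ty":0,"tz":0,"jaw":70},{"rx":0,"ry":0,"rz":0,"tx":0,"ty":0,"tz":0,"jaw":62},{"rx":0,"ry":0,"rz":0,"tx":0,"ty":0,"tz":0,"jaw":62},{"rx":0,"ry":0,"rz":0,"tx":0,"ty":0,"tz":0,"jaw":50},{"rx":0,"ry":0,"rz":0,"tx":0,"ty":0,"tz":0,"jaw":50},{"rx":0,"ry":0,"rz":0,"tx":0,"ty":0,"tz":0,"jaw":50},{"rx":0,"ry":0,"rz":0,"tx":0,"ty":0,"tz":0,"jaw":50},{"rx":0,"ry":0,"rz":0,"tx":0,"ty":0,"tz":0,"jaw":50}]' 20
```

```text
time_s: 17.37
tool_pos: [0.6249, -0.0802, 0.0253]
tool_rot: [180.0, -0.0, -0.0]
force: [-0.1, -0.4, 1.1]
grip_width: 0.056
```

```bash
python3 -m pendant '[{"rx":0,"ry":0,"rz":0,"tx":0,"ty":0,"tz":-10,"jaw":50},{"rx":0,"ry":0,"rz":0,"tx":0,"ty":0,"tz":-25,"jaw":50},{"rx":0,"ry":0,"rz":0,"tx":0,"ty":0,"tz":-30,"jaw":50},{"rx":0,"ry":0,"rz":0,"tx":0,"ty":0,"tz":-30,"jaw":50},{"rx":0,"ry":0,"rz":0,"tx":0,"ty":0,"tz":-30,"jaw":50},{"rx":0,"ry":0,"rz":0,"tx":0,"ty":-10,"tz":-20,"jaw":50},{"rx":0,"ry":0,"rz":0,"tx":-4,"ty":-20,"tz":-5,"jaw":50},{"rx":0,"ry":0,"rz":0,"tx":-4,"ty":-25,"tz":0,"jaw":50},{"rx":0,"ry":0,"rz":0,"tx":-4,"ty":-30,"tz":0,"jaw":50},{"rx":0,"ry":0,"rz":0,"tx":-4,"ty":-30,"tz":0,"jaw":50},{"rx":0,"ry":0,"rz":0,"tx":-4,"ty":-25,"tz":0,"jaw":50},{"rx":0,"ry":0,"rz":0,"tx":-2,"ty":-17,"tz":0,"jaw":50},{"rx":0,"ry":0,"rz":0,"tx":0,"ty":-9,"tz":0,"jaw":50},{"rx":0,"ry":0,"rz":0,"tx":0,"ty":-5,"tz":0,"jaw":50},{"rx":0,"ry":0,"rz":0,"tx":0,"ty":0,"tz":0,"jaw":50},{"rx":0,"ry":0,"rz":0,"tx":0,"ty":0,"tz":0,"jaw":50},{"rx":0,"ry":0,"rz":0,"tx":0,"ty":0,"tz":0,"jaw":50},{"rx":0,"ry":0,"rz":0,"tx":0,"ty":0,"tz":0,"jaw":50}]'; python3 snap.py 7; for z in .155 .16 .165 .17 .175; do python3 wall.py 7 .602 .09 $z $(python3 -c "print($z+.007)") 2>/dev/null; done
```

```text
time_s: 18.87
tool_pos: [0.6031, 0.0889, 0.1749]
tool_rot: [180.0, 0.0, -0.2]
force: [1.1, -0.1, -1.8]
grip_width: 0.0558
[0.6029 0.0896 0.1749] [ 1.7996e+02  1.0000e-02 -1.8000e-01] [ 1.07 -0.06 -1.83] 0.0558
[0.6037 0.0895] 25 0.00046301647665818527
[0.6019 0.0881] 29 0.0008202605236961487
[0.603  0.0893] 98 0.00047142688452283567
[0.6027 0.0892] 97 0.0005530787485063769
[0.5901 0.0808] 21 0.003710775175353887
```

View pics/side7.png

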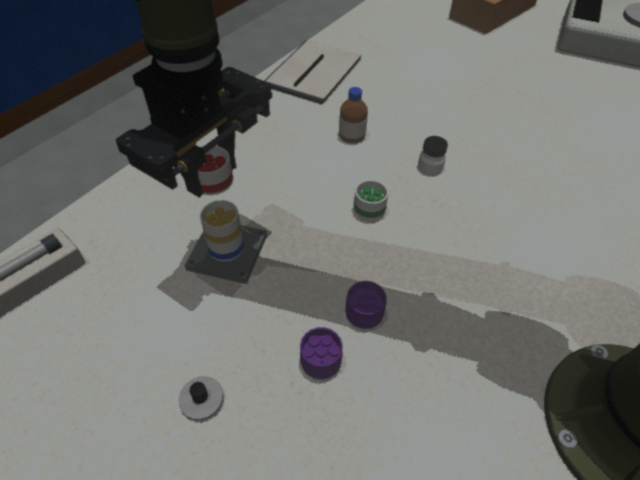

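Red is held upright above the stack, at (213,170) in the side view. I'll shift it -0.8 mm in x and +1.8 mm in y, then lower.

```bash
python3 -m pendant '[{"rx":0,"ry":0,"rz":0,"tx":-0.8,"ty":-1.8,"tz":10,"jaw":50},{"rx":0,"ry":0,"rz":0,"tx":0,"ty":0,"tz":18,"jaw":50},{"rx":0,"ry":0,"rz":0,"tx":0,"ty":0,"tz":14,"jaw":50},{"rx":0,"ry":0,"rz":0,"tx":0,"ty":0,"tz":8,"jaw":50},{"rx":0,"ry":0,"rz":0,"tx":0,"ty":0,"tz":2,"jaw":50},{"rx":0,"ry":0,"rz":0,"tx":0,"ty":0,"tz":0,"jaw":50},{"rx":0,"ry":0,"rz":0,"tx":0,"ty":0,"tz":0,"jaw":50},{"rx":0,"ry":0,"rz":0,"tx":0,"ty":0,"tz":0,"jaw":50},{"rx":0,"ry":0,"rz":0,"tx":0,"ty":0,"tz":0,"jaw":50}]'
```

```text
time_s: 19.72
tool_pos: [0.6025, 0.0928, 0.1239]
tool_rot: [-180.0, -0.1, -0.0]
force: [-0.1, -0.6, 0.1]
grip_width: 0.0557
```

```bash
python3 -m pendant '[{"rx":0,"ry":0,"rz":0,"tx":0,"ty":1.3,"tz":1,"jaw":50},{"rx":0,"ry":0,"rz":0,"tx":0,"ty":0,"tz":3,"jaw":50},{"rx":0,"ry":0,"rz":0,"tx":0,"ty":0,"tz":3,"jaw":50},{"rx":0,"ry":0,"rz":0,"tx":0,"ty":0,"tz":3,"jaw":50},{"rx":0,"ry":0,"rz":0,"tx":0,"ty":0,"tz":0,"jaw":50},{"rx":0,"ry":0,"rz":0,"tx":0,"ty":0,"tz":0,"jaw":50},{"rx":0,"ry":0,"rz":0,"tx":0,"ty":0,"tz":0,"jaw":50}]'
```

```text
time_s: 20.3
tool_pos: [0.6019, 0.0914, 0.1129]
tool_rot: [180.0, 0.0, -0.0]
force: [-0.3, 0.0, -0.9]
grip_width: 0.0558
```

```bash
python3 -m pendant '[{"rx":0,"ry":0,"rz":0,"tx":0.3,"ty":0.3,"tz":1,"jaw":50},{"rx":0,"ry":0,"rz":0,"tx":0,"ty":0,"tz":1,"jaw":50},{"rx":0,"ry":0,"rz":0,"tx":0,"ty":0,"tz":0.5,"jaw":50},{"rx":0,"ry":0,"rz":0,"tx":0,"ty":0,"tz":0,"jaw":50},{"rx":0,"ry":0,"rz":0,"tx":0,"ty":0,"tz":0,"jaw":50}]'
```

```text
time_s: 20.72
tool_pos: [0.6026, 0.091, 0.1112]
tool_rot: [180.0, -0.0, -0.0]
force: [-1.3, -0.1, 4.8]
grip_width: 0.0557
```

```bash
python3 -m pendant '[{"rx":0,"ry":0,"rz":0,"tx":0,"ty":0,"tz":-0.5,"jaw":58},{"rx":0,"ry":0,"rz":0,"tx":0,"ty":0,"tz":0,"jaw":65},{"rx":0,"ry":0,"rz":0,"tx":0,"ty":0,"tz":0,"jaw":87},{"rx":0,"ry":0,"rz":0,"tx":0,"ty":0,"tz":0,"jaw":87},{"rx":0,"ry":0,"rz":0,"tx":0,"ty":0,"tz":0,"jaw":87},{"rx":0,"ry":0,"rz":0,"tx":0,"ty":0,"tz":-10,"jaw":87},{"rx":0,"ry":0,"rz":0,"tx":0,"ty":0,"tz":-25,"jaw":87},{"rx":0,"ry":0,"rz":0,"tx":0,"ty":0,"tz":-30,"jaw":87},{"rx":0,"ry":0,"rz":0,"tx":0,"ty":0,"tz":-25,"jaw":87},{"rx":0,"ry":0,"rz":0,"tx":0,"ty":0,"tz":-15,"jaw":87},{"rx":0,"ry":0,"rz":0,"tx":0,"ty":0,"tz":-5,"jaw":87},{"rx":0,"ry":0,"rz":0,"tx":0,"ty":0,"tz":0,"jaw":87},{"rx":0,"ry":0,"rz":0,"tx":0,"ty":0,"tz":0,"jaw":87}]'; python3 snap.py 8;python3 rim.py 8 side .602 .09 .134
python3 - <<'E'
from h import *
for t in("0","8"):
  for n in("side","top"):
    c=dict(np.load(n+t+".npz"));P=cloud(c)
    m=(np.hypot(P[...,0]-.466,P[...,1]-.289)<.02)&(P[...,2]>.034)&(P[...,2]<.045);q=P[m]
    print(t,n,len(q), cv2.minEnclosingCircle(q[:,:2].astype(np.float32)) if len(q)>3 else 0)
    m=(np.hypot(P[...,0]-.466,P[...,1]-.289)<.04)&(P[...,2]>.009)&(P[...,2]<.017);q=P[m]
    print("disc",cv2.minEnclosingCircle(q[:,:2].astype(np.float32)))
E
```

```text
time_s: 21.8
tool_pos: [0.6019, 0.0909, 0.2205]
tool_rot: [180.0, 0.0, -0.0]
force: [0.5, -1.1, 0.2]
grip_width: 0.0871
[0.6014 0.0907 0.2194] [ 1.7998e+02  4.0000e-02 -3.0000e-02] [ 0.54 -1.1   0.22] 0.0871
side n 335 minEnc ((0.6016499400138855, 0.09135618060827255), 0.028980227187275887) lsq(mid rim) (array([0.60151233, 0.0920539 ]), np.float64(0.02622475340677992)) z 0.13359815960170798
0 side 209 ((0.4650619328022003, 0.2903572916984558), 0.010132077150046825)
disc ((0.46493667364120483, 0.28982120752334595), 0.028500011190772057)
0 top 98 ((0.46728071570396423, 0.2871018052101135), 0.010560896247625351)
disc ((0.4674850106239319, 0.2881737947463989), 0.02831719070672989)
8 side 210 ((0.464659720659256, 0.290246844291687), 0.010068529285490513)
disc ((0.46520110964775085, 0.2904835641384125), 0.028490498661994934)
8 top 91 ((0.46703141927719116, 0.28819194436073303), 0.010031224228441715)
disc ((0.46654486656188965, 0.2880018651485443), 0.02831115946173668)
```

View pics/side8.png

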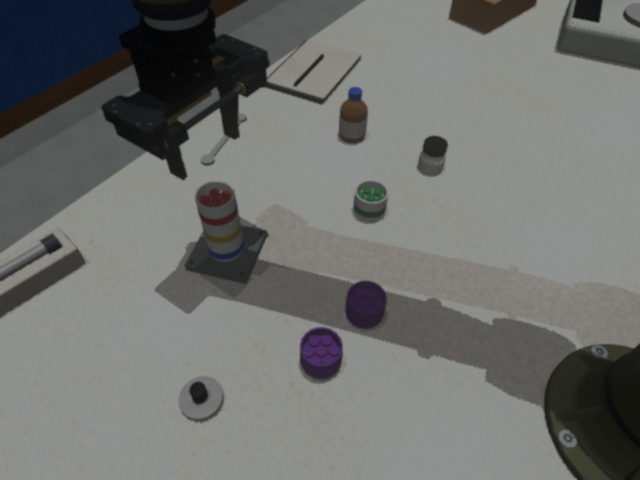

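Red is nested, with its rim at z=0.1336 and its centre aligned within 0.2 mm. Next is the cover's knob, at (199,393) in the side view.

```bash
python3 -m pendant '[{"rx":0,"ry":0,"rz":0,"tx":-10,"ty":-15,"tz":0,"jaw":87},{"rx":0,"ry":0,"rz":0,"tx":-17,"ty":-25,"tz":0,"jaw":70},{"rx":0,"ry":0,"rz":0,"tx":-21,"ty":-30,"tz":0,"jaw":50},{"rx":0,"ry":0,"rz":0,"tx":-21,"ty":-30,"tz":0,"jaw":50},{"rx":0,"ry":0,"rz":0,"tx":-21,"ty":-30,"tz":0,"jaw":50},{"rx":0,"ry":0,"rz":0,"tx":-21,"ty":-30,"tz":0,"jaw":50},{"rx":0,"ry":0,"rz":0,"tx":-15,"ty":-22,"tz":0,"jaw":50},{"rx":0,"ry":0,"rz":0,"tx":-9.5,"ty":-16.5,"tz":0,"jaw":50},{"rx":0,"ry":0,"rz":0,"tx":0,"ty":0,"tz":15,"jaw":50},{"rx":0,"ry":0,"rz":0,"tx":0,"ty":0,"tz":30,"jaw":50},{"rx":0,"ry":0,"rz":0,"tx":0,"ty":0,"tz":35,"jaw":50},{"rx":0,"ry":0,"rz":0,"tx":0,"ty":0,"tz":35,"jaw":50},{"rx":0,"ry":0,"rz":0,"tx":0,"ty":0,"tz":20,"jaw":50},{"rx":0,"ry":0,"rz":0,"tx":0,"ty":0,"tz":10,"jaw":50},{"rx":0,"ry":0,"rz":0,"tx":0,"ty":0,"tz":5,"jaw":50},{"rx":0,"ry":0,"rz":0,"tx":0,"ty":0,"tz":0,"jaw":50},{"rx":0,"ry":0,"rz":0,"tx":0,"ty":0,"tz":0,"jaw":50},{"rx":0,"ry":0,"rz":0,"tx":0,"ty":0,"tz":0,"jaw":50}]'
```

```text
time_s: 23.4
tool_pos: [0.4678, 0.2904, 0.0726]
tool_rot: [-179.9, -0.1, -0.0]
force: [-1.0, 0.6, 0.7]
grip_width: 0.0498
```

```bash
python3 -m pendant '[{"rx":0,"ry":0,"rz":0,"tx":-1.3,"ty":1.2,"tz":10,"jaw":50},{"rx":0,"ry":0,"rz":0,"tx":0,"ty":0,"tz":10,"jaw":50},{"rx":0,"ry":0,"rz":0,"tx":0,"ty":0,"tz":10,"jaw":50},{"rx":0,"ry":0,"rz":0,"tx":0,"ty":0,"tz":5,"jaw":50},{"rx":0,"ry":0,"rz":0,"tx":0,"ty":0,"tz":0,"jaw":50},{"rx":0,"ry":0,"rz":0,"tx":0,"ty":0,"tz":0,"jaw":50},{"rx":0,"ry":0,"rz":0,"tx":0,"ty":0,"tz":0,"jaw":50}]'; python3 snap.py 9
```

```text
time_s: 23.98
tool_pos: [0.4657, 0.2887, 0.0361]
tool_rot: [-180.0, -0.0, -0.0]
force: [-1.0, 0.0, -0.6]
grip_width: 0.0496
[0.4658 0.2887 0.0364] [-1.7998e+02 -1.0000e-02 -3.0000e-02] [-1.02  0.   -0.59] 0.0496
```

View pics/side9.png

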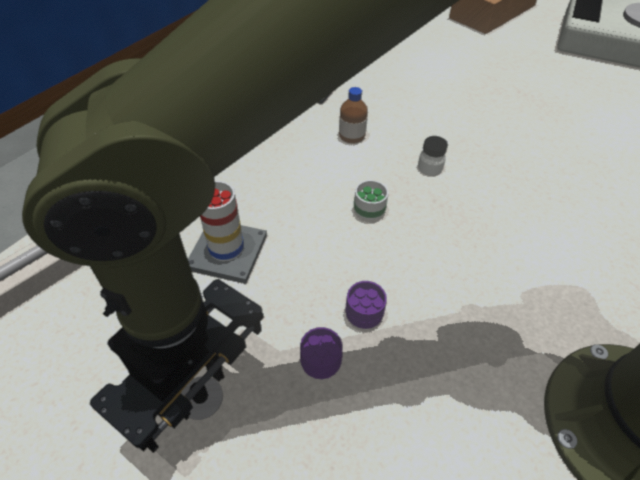

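The knob, at about (200,394), is between the fingers. I'll go down another 5 mm and close gently.

```bash
python3 -m pendant '[{"rx":0,"ry":0,"rz":0,"tx":0.5,"ty":0,"tz":5,"jaw":50},{"rx":0,"ry":0,"rz":0,"tx":0,"ty":0,"tz":0,"jaw":40},{"rx":0,"ry":0,"rz":0,"tx":0,"ty":0,"tz":0,"jaw":30},{"rx":0,"ry":0,"rz":0,"tx":0,"ty":0,"tz":0,"jaw":26},{"rx":0,"ry":0,"rz":0,"tx":0,"ty":0,"tz":0,"jaw":22},{"rx":0,"ry":0,"rz":0,"tx":0,"ty":0,"tz":0,"jaw":15},{"rx":0,"ry":0,"rz":0,"tx":0,"ty":0,"tz":0,"jaw":15},{"rx":0,"ry":0,"rz":0,"tx":0,"ty":0,"tz":0,"jaw":15},{"rx":0,"ry":0,"rz":0,"tx":0,"ty":0,"tz":0,"jaw":15},{"rx":0,"ry":0,"rz":0,"tx":0,"ty":0,"tz":0,"jaw":15}]' 20
```

```text
time_s: 24.92
tool_pos: [0.4661, 0.2885, 0.0311]
tool_rot: [-180.0, -0.0, -0.0]
force: [0.2, 0.6, 0.0]
grip_width: 0.0195
```

```bash
python3 -m pendant '[{"rx":0,"ry":0,"rz":0,"tx":0,"ty":0,"tz":-10,"jaw":15},{"rx":0,"ry":0,"rz":0,"tx":0,"ty":0,"tz":-25,"jaw":15},{"rx":0,"ry":0,"rz":0,"tx":0,"ty":0,"tz":-30,"jaw":15},{"rx":0,"ry":0,"rz":0,"tx":0,"ty":0,"tz":-30,"jaw":15},{"rx":0,"ry":0,"rz":0,"tx":0,"ty":0,"tz":-30,"jaw":15},{"rx":0,"ry":0,"rz":0,"tx":0,"ty":0,"tz":-30,"jaw":15},{"rx":0,"ry":0,"rz":0,"tx":0,"ty":0,"tz":-20,"jaw":15},{"rx":0,"ry":0,"rz":0,"tx":7,"ty":10,"tz":-5,"jaw":15},{"rx":0,"ry":0,"rz":0,"tx":15,"ty":22,"tz":0,"jaw":15},{"rx":0,"ry":0,"rz":0,"tx":20,"ty":30,"tz":0,"jaw":15},{"rx":0,"ry":0,"rz":0,"tx":22,"ty":32,"tz":0,"jaw":15},{"rx":0,"ry":0,"rz":0,"tx":22,"ty":32,"tz":0,"jaw":15},{"rx":0,"ry":0,"rz":0,"tx":20,"ty":30,"tz":0,"jaw":15},{"rx":0,"ry":0,"rz":0,"tx":15,"ty":22,"tz":0,"jaw":15},{"rx":0,"ry":0,"rz":0,"tx":10,"ty":13,"tz":0,"jaw":15},{"rx":0,"ry":0,"rz":0,"tx":5,"ty":7,"tz":0,"jaw":15},{"rx":0,"ry":0,"rz":0,"tx":0,"ty":0,"tz":0,"jaw":15},{"rx":0,"ry":0,"rz":0,"tx":0,"ty":0,"tz":0,"jaw":15},{"rx":0,"ry":0,"rz":0,"tx":0,"ty":0,"tz":0,"jaw":15},{"rx":0,"ry":0,"rz":0,"tx":0,"ty":0,"tz":0,"jaw":15}]'; python3 snap.py 10
```

```text
time_s: 26.58
tool_pos: [0.601, 0.0929, 0.2113]
tool_rot: [-180.0, 0.0, 0.2]
force: [-0.1, -0.3, -0.8]
grip_width: 0.0196
[0.6013 0.092  0.2113] [-179.97    0.      0.18] [-0.13 -0.27 -0.8 ] 0.0196
```

View pics/side10.png

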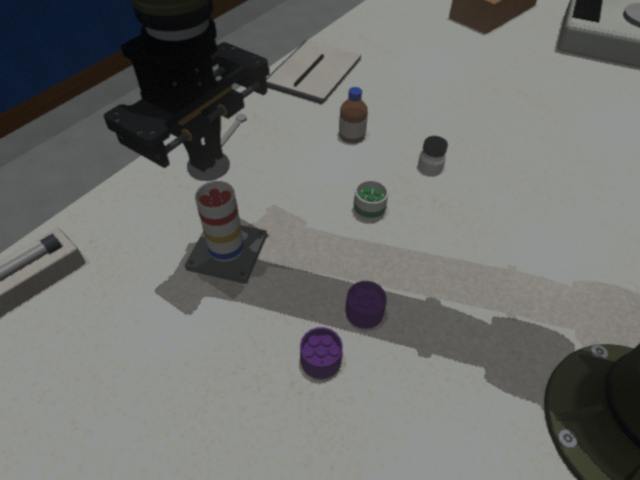

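Run:
```python
from h import *
from m2 import circ
c=dict(np.load("side10.npz"));P=cloud(c)
m=(np.hypot(P[...,0]-.602,P[...,1]-.091)<.04)&(P[...,2]>.186)&(P[...,2]<.198);q=P[m]
h=cv2.convexHull(q[:,:2].astype(np.float32))[:,0]
print(len(q),np.median(q[:,2]),cv2.minEnclosingCircle(h),circ(h))
```

```text
609 0.19364037201204512 ((0.5993486046791077, 0.09490443766117096), 0.028402511030435562) (array([0.59922397, 0.09414501]), np.float64(0.027492724727625113))
```

```bash
python3 -m pendant '[{"rx":0,"ry":0,"rz":0,"tx":1.5,"ty":1.5,"tz":8,"jaw":15},{"rx":0,"ry":0,"rz":0,"tx":0,"ty":0,"tz":14,"jaw":15},{"rx":0,"ry":0,"rz":0,"tx":0,"ty":0,"tz":12,"jaw":15},{"rx":0,"ry":0,"rz":0,"tx":0,"ty":0,"tz":6,"jaw":15},{"rx":0,"ry":0,"rz":0,"tx":0,"ty":0,"tz":2,"jaw":15},{"rx":0,"ry":0,"rz":0,"tx":0,"ty":0,"tz":0,"jaw":15},{"rx":0,"ry":0,"rz":0,"tx":0,"ty":0,"tz":0,"jaw":15},{"rx":0,"ry":0,"rz":0,"tx":0,"ty":0,"tz":0,"jaw":15},{"rx":0,"ry":0,"rz":0,"tx":0,"ty":0,"tz":0,"jaw":15}]'; python3 snap.py 11;  python3 - <<'E'
from h import *
from m2 import circ
c=dict(np.load("side11.npz"));P=cloud(c)
m=(np.hypot(P[...,0]-.602,P[...,1]-.091)<.04)&(P[...,2]>.147)&(P[...,2]<.157);q=P[m]
h=cv2.convexHull(q[:,:2].astype(np.float32))[:,0]
print(len(q),np.median(q[:,2]),cv2.minEnclosingCircle(h),circ(h))
E
```

```text
time_s: 27.43
tool_pos: [0.6039, 0.089, 0.1697]
tool_rot: [-180.0, -0.1, -0.0]
force: [-0.3, 0.1, -1.5]
grip_width: 0.0195
[0.6037 0.0889 0.1695] [-1.8e+02 -7.0e-02 -3.0e-02] [-0.32  0.13 -1.55] 0.0195
556 0.1520513430214972 ((0.6022779941558838, 0.0899830088019371), 0.028449783101677895) (array([0.60234563, 0.09020712]), np.float64(0.027688148807042148))
```

```bash
python3 -m pendant '[{"rx":0,"ry":0,"rz":0,"tx":-1,"ty":-1.9,"tz":1,"jaw":15},{"rx":0,"ry":0,"rz":0,"tx":0,"ty":0,"tz":3,"jaw":15},{"rx":0,"ry":0,"rz":0,"tx":0,"ty":0,"tz":3,"jaw":15},{"rx":0,"ry":0,"rz":0,"tx":0,"ty":0,"tz":2,"jaw":15},{"rx":0,"ry":0,"rz":0,"tx":0,"ty":0,"tz":1.5,"jaw":15},{"rx":0,"ry":0,"rz":0,"tx":0,"ty":0,"tz":0,"jaw":15},{"rx":0,"ry":0,"rz":0,"tx":0,"ty":0,"tz":0,"jaw":15},{"rx":0,"ry":0,"rz":0,"tx":0,"ty":0,"tz":0,"jaw":15}]'
```

```text
time_s: 28.2
tool_pos: [0.6025, 0.0907, 0.1586]
tool_rot: [180.0, -0.0, -0.0]
force: [-0.2, -0.0, -1.0]
grip_width: 0.0195
```

```bash
python3 -m pendant '[{"rx":0,"ry":0,"rz":0,"tx":0,"ty":0,"tz":1,"jaw":15},{"rx":0,"ry":0,"rz":0,"tx":0,"ty":0,"tz":0.7,"jaw":15},{"rx":0,"ry":0,"rz":0,"tx":0,"ty":0,"tz":0.5,"jaw":15},{"rx":0,"ry":0,"rz":0,"tx":0,"ty":0,"tz":0,"jaw":15},{"rx":0,"ry":0,"rz":0,"tx":0,"ty":0,"tz":0,"jaw":15}]'
```

```text
time_s: 28.62
tool_pos: [0.6027, 0.0908, 0.157]
tool_rot: [180.0, -0.0, -0.0]
force: [-0.9, -1.0, 5.3]
grip_width: 0.0195
```

It is seated at 0.157, as expected. I'll release and rise.

```bash
python3 -m pendant '[{"rx":0,"ry":0,"rz":0,"tx":0,"ty":0,"tz":-0.5,"jaw":24},{"rx":0,"ry":0,"rz":0,"tx":0,"ty":0,"tz":0,"jaw":35},{"rx":0,"ry":0,"rz":0,"tx":0,"ty":0,"tz":0,"jaw":60},{"rx":0,"ry":0,"rz":0,"tx":0,"ty":0,"tz":0,"jaw":60},{"rx":0,"ry":0,"rz":0,"tx":0,"ty":0,"tz":0,"jaw":60},{"rx":0,"ry":0,"rz":0,"tx":0,"ty":0,"tz":-10,"jaw":60},{"rx":0,"ry":0,"rz":0,"tx":0,"ty":0,"tz":-25,"jaw":60},{"rx":0,"ry":0,"rz":0,"tx":0,"ty":0,"tz":-30,"jaw":60},{"rx":0,"ry":0,"rz":0,"tx":0,"ty":0,"tz":-20,"jaw":60},{"rx":0,"ry":0,"rz":0,"tx":0,"ty":0,"tz":-5,"jaw":60},{"rx":0,"ry":0,"rz":0,"tx":0,"ty":0,"tz":0,"jaw":60},{"rx":0,"ry":0,"rz":0,"tx":0,"ty":0,"tz":0,"jaw":60},{"rx":0,"ry":0,"rz":0,"tx":0,"ty":0,"tz":0,"jaw":60}]'; python3 snap.py 12;  python3 - <<'E'
from h import *
c=dict(np.load("side12.npz"));P=cloud(c)
for a,b in((.134,.146),(.16,.17)):
    m=(np.hypot(P[...,0]-.602,P[...,1]-.091)<.04)&(P[...,2]>a)&(P[...,2]<b);q=P[m]
    print(len(q),np.median(q[:,2]),cv2.minEnclosingCircle(q[:,:2].astype(np.float32)))
E
```

```text
time_s: 29.7
tool_pos: [0.6016, 0.0904, 0.2452]
tool_rot: [180.0, 0.1, -0.0]
force: [-0.8, -0.6, -0.1]
grip_width: 0.06
[0.6017 0.0905 0.2452] [ 1.7997e+02  1.5000e-01 -3.0000e-02] [-0.79 -0.61 -0.09] 0.06
769 0.13943437540815976 ((0.6008723378181458, 0.0914904773235321), 0.02865462377667427)
142 0.1643534477932337 ((0.6023507118225098, 0.09252135455608368), 0.011286744847893715)
```

View pics/side12.png

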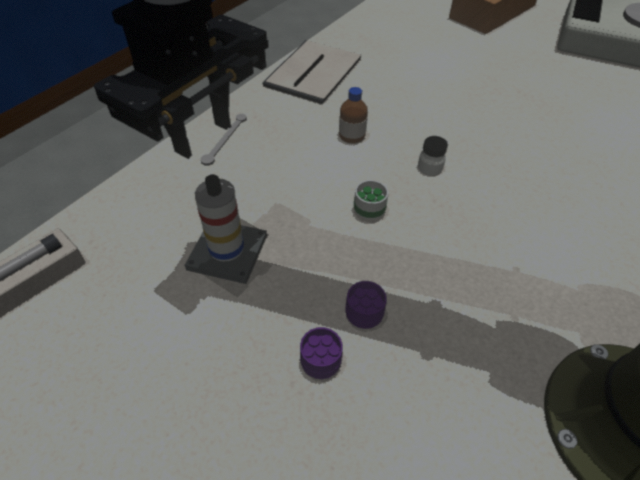

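The side view shows the full stack standing upright at (220,220), with the disc top at z=0.139 and the knob top at 0.164, both as expected. The bystanders haven't moved, so I'll hand in.

```bash
python3 -c "
from cell import env
print(env.sign_off())"
```

```text
the job is handed in; nothing more can be done
None
```

The dock is loaded: blue in the pocket, then yellow, red and the steel cover on top. All four were set down and released, with about 30 s used of the 120 s allowed.

- **Seating:** After each release, the side camera put the rims at z = 0.0539, 0.0936 and 0.1336 m, where 0.054, 0.094 and 0.134 were expected. The cover's disc top read 0.139 and its knob top 0.164. The arm met contact at the expected full depth each time, with 5–9 N.
- **Centring:** The three carousels agree within about 0.2 mm, and the cover within about 1 mm.
- **Bystanders:** The green carousel, bottle, jar and both purple look-alikes were at their starting positions by eye in the last picture; I did not measure them again.
- **Disagreements:** The two cameras differed by 2–3 mm, so I worked from the side view plus the offset to the tool's own readings. The tool also settled up to about 2 mm off its commanded position, and I corrected that before each insertion. The top camera could not see the stack under the arm, so the final check rests on the side view alone.

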